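Rock a stuck drying cartridge out of its dock and put it away

TASK

The drying cartridge is stuck in its dock. The dock's cradle only sits loose on its dowels, so do not pull straight up: push the cartridge's grip to one side and then to the other until it stands loose on top of both spring catches, keeping the cradle down on its base. Only then lift the cartridge out and stand it upright in the storage bay that its oblong flange fits, let go of it, and leave the bottle, the coverslip box and the dish where they are.

Things in the scene. Friction and masses are not known exactly. Their poses are not given: they have to be found in the camera images.
- cartridge: White plug-in cartridge, 148 mm tall, 0.2 kg. Origin: centre of the foot's underside; z up, y along its long side. Foot 36 (x) x 58 (y) mm, its y ends sloping inward going up (58 wide to z 2, 44 wide from z 11); flange 56 x 90, z 17 to 25, lying on the cradle at the start; vented body 38 x 50, z 25 to 76; grey grip 26 (x) x 36 (y), z 76 to 148.
- foot_left (a point): The +y end of the underside of the cartridge's foot, 29 mm from its centre.
- foot_right (a point): The -y end of the underside of the cartridge's foot, 29 mm from its centre.
- grip_top (a point): Centre of the top of the cartridge's grip, 148 mm above the foot's underside.
- dock: Dark base plate of the dock, 90 (x) x 170 (y) x 8 mm, fixed to the bench, with two upright dowels (to 60 mm high) at y = +-74 mm. Origin: centre of its underside; y is the direction of rocking, same as the cartridge's y at the start. A tall microscope, fixed, stands between dock and bays (x over 0.5 m, y -0.1 to 0.2 m): carry round its front, at x about 0.38 m.
- cradle (a joint): Height of the cradle above its resting place on its base (m): 0 when down, up to 0.035. It is held down by its weight alone (2.5 N).
- long_bay: Grey open tray fixed to the bench, 84 (x) x 122 (y) x 28 mm outside, walls and floor 4 mm. Origin: centre of its underside. The cartridge's foot stands on its floor, flange inside the walls, long side along the tray's y (either way round).
- square_bay: Grey open tray fixed to the bench, 84 x 84 x 28 mm outside, for another cartridge; the flange does not fit in it. Origin: centre of its underside.
- stain_bottle: Brown dropper bottle with red top, 42 mm wide, 122 mm tall; bystander. Origin: centre of its underside.
- slip_box: Clear flat box for coverslips, 74 x 92 x 26 mm; bystander. Origin: centre of its underside.
- dish: Petri dish, 61 mm wide, 15 mm high; bystander. Origin: centre of its underside.
- cradle_origin (a point): Centre of the underside of the grey cradle (64 x 128 mm, 0.25 kg) that sits on the dock's base. Flange lies on its top, z 30 mm; end stops rise to z 48, 1.5 mm beyond the flange's y ends. From each y end a catch reaches in to 23.5 mm from the middle, z 22.5 to 26.5, over the foot's sloping end. Foot's underside: z 13 at the start, 26.5 once resting on the catches.
- catch_left (a joint): Outward travel (m) of the steel spring catch at the +y end, 0 = fully in. A catch holds about 8 N against a straight pull. Pushing the grip towards -y tips the cartridge about the far (-y) end of its flange, 45 mm off centre, and slides the +y end of the foot up past this catch, which snaps in beneath it: 14 mm rise, 0.2 rad of tilt.
- catch_right (a joint): The same at the -y end, freed by pushing the grip towards +y. It takes 10 to 20 N at the grip, least if the finger rises along the tipping arc. The second end is freed by pushing back the other way: the cartridge then tips about the foot end that already rests on its catch, till level or a little beyond; both ends then rest on the catches and it lifts out freely.
Not all that is in view belongs to the job. Leave any blue look-alike of the long_bay alone.

How it is judged:
By the outcome, as a careful person would: the job done as asked, in the order asked, and still so for the second after the job is handed in, with the robot touching nothing.
It also fails if it takes over 54 s, if anything falls off the work surface, if the arm or the gripper's body presses on something with over 40 N, if the wrist force passes 120 N, or if a joint passes its speed limit or range.

ROBOT

A 7-joint arm with a two-finger parallel gripper is mounted at the origin on a cart in front of the work surface, level with it; the furniture and walls round the work are solid. World frame = base frame: x ahead of the robot, y to its left, z up, the work surface at z = 0. Lengths are in m, angles in rad, forces in N, time in s.
With the tool pointing down it reaches from about 0.425 to 0.925 m from the base axis. Payload 6.8 kg.
Tool frame: the origin (TCP) lies on the front face of the gripper's body, between the roots of the fingers; the fingertips stand 73 mm ahead of it and the grasp point (between the pads) lies 54 mm ahead of it (env.nose_length is the distance from the TCP to the fingertips, in m); z points along the fingers, y is the direction in which the jaws open and shut (so a half turn about z gives the same grasp; the last joint's range is limited). The gripper opens to 85 mm and grips with 20 to 120 N. Pads are 22 mm wide; open, the fingers measure 114 mm over their backs; the gripper's body (76 mm by 85 mm) begins 54 mm behind the grasp point. The pads swing forward as they close: fully open they stand 13 mm farther back than shut.
Start: joints at [-1.373, 0.477, 0.022, 1.555, -0.011, 1.109, -0.083], TCP at [0.203, 0.644, 0.304] pointing down, gripper open.
Joint ranges: [-2.96, 2.96], [-0.34, 2.1], [-1.41, 1.46], [0.24, 2.44], [-1.37, 4.51], [0.17, 1.92], [-2.96, 2.96]. Speed limits (rad/s): [2.39, 2.39, 3.14, 3.14, 3.14, 3.14, 3.14].

INTERFACE

Orientations are given as a unit quaternion [w, x, y, z].
In Python, from cell import env, kin, camera, calibration, job gives the robot as it stands. The module is installed in compiled form; this text tells all that it offers. Calls block until the motion is done:
- env.reach(position, orientation): joint-space move of the TCP to a pose.
- env.movel(position, velocity=0.15, rot=None, stop_force=None): straight line of the TCP; rot=None keeps the orientation; velocity is the mean speed in m/s. With stop_force (N) it stops when the force on the tool has changed by that much, and returns True; else False.
- env.goto_joints(angles): joint-space move.
- env.grip(opening, f_grip=None): finger opening in m; f_grip is the grip in N (None keeps the last); returns when the fingers have stopped.
- env.dwell(seconds).
- kin.inverse_kinematics(position, orientation): joint angles nearest the present ones, or None.
- env.get_state(): the state.
- camera(name): name is "scene" or "top"; returns (picture, depth): 420x560x3 uint8, blue, green, red; 420x560 float32, m along the optical axis (not along the pixel's ray), 0 where there is no reading.
- calibration(name): a dict with "fx", "fy", "cx", "cy" (pixels), "rvec" (rotation vector, rad) and "tvec" (3), from world to camera coordinates, as OpenCV has them. Camera axes: x right, y down, z forward; pixel columns grow to the right and rows downward; lengths in m; the calibration is good to about 2 mm. A picture is of the moment at which its call begins. calibration takes no time and is no camera call.
A pose or a line that the arm cannot do raises env.PlanningError and nothing moves.
- job.job_done(): hands the job in, once; it reports no verdict.
The state is a dict: "time": time; "qpos": joint angles; "joint_velocities": joint speeds; "joint_torque": joint torques, N m; "tcp_pos": TCP position; "orientation": TCP orientation; "force": force on the tool from outside, world axes, zero at the start; "torque": the same for the moment, N m; "opening": finger opening in m.
Only numpy, scipy, OpenCV 4.12 (cv2) and the standard library are available. Lean on these libraries where they do the work, as an engineer would, in place of code of your own. Each camera call takes 0.05 s, during which the arm holds its last target.

## Working session

There is one attempt and no reset: what is moved stays moved. The work goes in short steps, each a Python script; the robot and the scene stay as the last script left them, time stands still between calls to the robot, and variables do not carry over. Pictures are saved under pics/ and viewed, and the job is handed in when it is done.

```bash
mkdir -p pics; ls; cat > h.py <<'E'
import numpy as np, cv2
from cell import env, kin, camera, calibration, job
def snap(n,f):
    p,d=camera(n); cv2.imwrite(f'pics/{f}.png',p); np.save(f'pics/{f}.npy',d); return p,d
def px2w(n,u,v,z=None,d=None):
    c=calibration(n);R=cv2.Rodrigues(np.array(c['rvec'],float))[0];t=np.array(c['tvec'],float).ravel()
    r=np.array([(u-c['cx'])/c['fx'],(v-c['cy'])/c['fy'],1.]);o=-R.T@t;k=R.T@r
    s=d if d is not None else (z-o[2])/k[2]
    return o+s*k
def crop(src,dst,u0,v0,u1,v1,s):
    p=cv2.imread(f'pics/{src}.png')[v0:v1,u0:u1]
    cv2.imwrite(f'pics/{dst}.png',cv2.resize(p,None,fx=s,fy=s,interpolation=cv2.INTER_CUBIC))
E
python3 - <<'E'
from h import *
for n in('scene','top'): 
    snap(n,n+'0'); print({k:np.round(v,4).tolist() for k,v in calibration(n).items()})
print(env.get_state())
E
```

```text
pics
{'fx': 480.8266, 'fy': 480.8266, 'cx': 276.6054, 'cy': 213.5951, 'rvec': [1.802, -1.1602, 0.6615], 'tvec': [-0.3415, 0.336, 1.1407]}
{'fx': 457.2414, 'fy': 457.2414, 'cx': 266.094, 'cy': 202.1335, 'rvec': [2.174, -2.14, 0.0834], 'tvec': [-0.1254, 0.5608, 1.446]}
{'time': 0.1, 'qpos': array([-1.3730827 ,  0.47773575,  0.02234424,  1.55632668, -0.01150711,
        1.10927346, -0.0830841 ]), 'joint_velocities': array([-0.00119983, -0.00452318, -0.00049515, -0.00221502,  0.00055918,
       -0.00102401,  0.00023364]), 'joint_torque': array([ 3.54030504e-03, -5.97758174e+01,  1.61331598e+00, -2.81958032e+01,
        1.28253963e-02,  5.02180381e-03, -2.63543129e-06]), 'tcp_pos': array([0.20310223, 0.64330307, 0.30302151]), 'orientation': array([-6.74568361e-05,  1.52295998e-01,  9.88334598e-01, -8.04734383e-04]), 'force': array([-0.32660763, -0.45617973, -0.32041033]), 'torque': array([-0.03733474, -0.0113055 ,  0.04699889]), 'opening': 0.08559914429634309}
```

View pics/scene0.png

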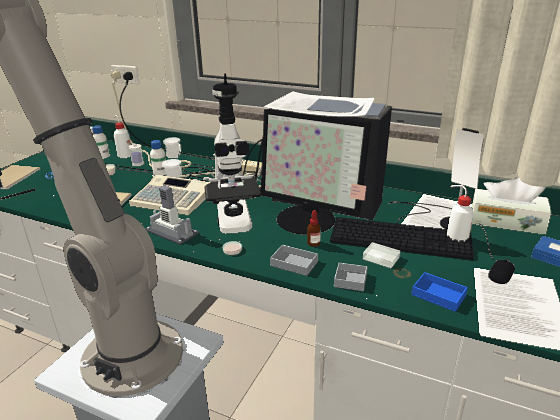

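View pics/top0.png

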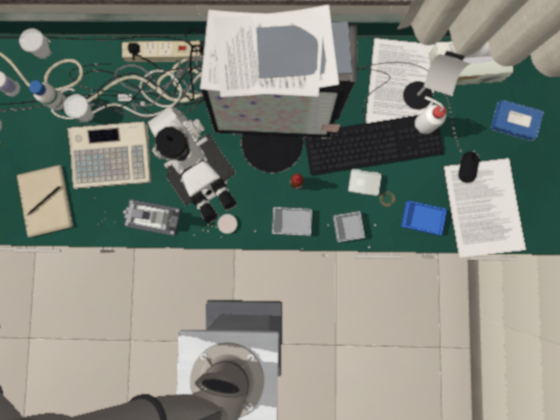

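The scene view shows the dock with the cartridge at (170,215), microscope (233,190), dish (232,248), grey long tray (294,260), grey square tray (350,276), bottle (314,228), slip box (381,255) and a blue tray (440,291). In the top view they are at: dock (152,217), long tray (292,221), square tray (349,227), blue tray (425,218).

```bash
python3 - <<'E'
from h import *
crop('top0','c1',110,185,250,250,5.6)
crop('top0','c2',260,190,400,250,5.6)
crop('scene0','c3',130,170,260,265,6)
E
```

```text
(no output)
```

View pics/c1.png

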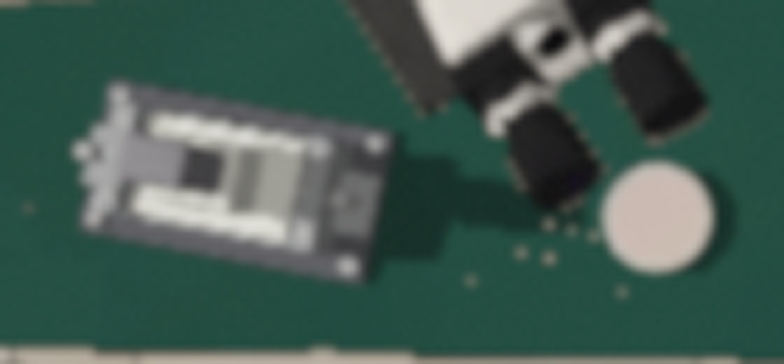

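View pics/c2.png

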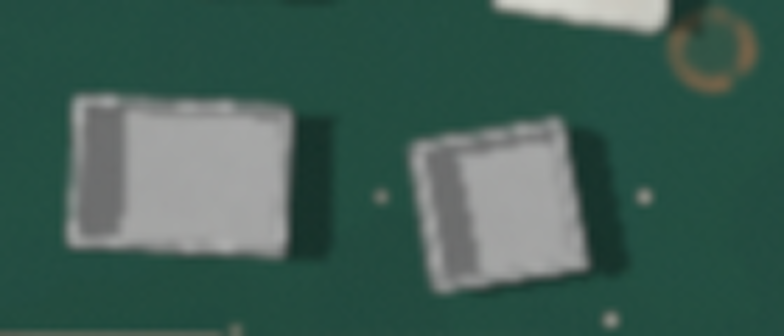

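View pics/c3.png

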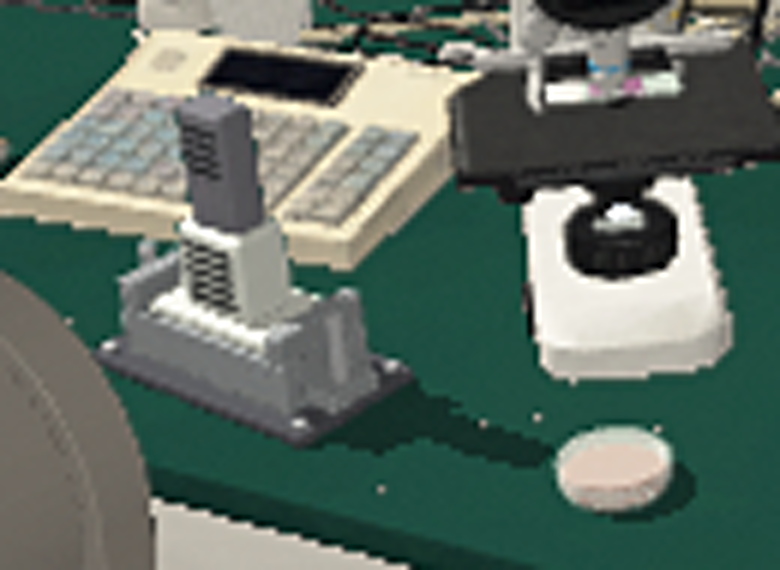

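```bash
cat > m.py <<'E'
from h import *
def corners(pts,u0,v0,s,z,lab):
    w=np.array([px2w('top',(x+.5)/s-.5+u0,(y+.5)/s-.5+v0,z)[:2] for x,y in pts])
    c=w.mean(0); e=(w[0]+w[3]-w[1]-w[2])/2; f=(w[0]+w[1]-w[2]-w[3])/2
    print(lab,c.round(4),'L',np.linalg.norm(e).round(4),np.linalg.norm(f).round(4),'y ang',np.degrees(np.arctan2(-e[0],e[1])).round(2),'x ang',np.degrees(np.arctan2(f[1],f[0])).round(2))
E
python3 - <<'E'
from m import *
corners([(112,85),(395,135),(372,282),(82,228)],110,185,5.6,.008,'dock')
corners([(72,95),(293,105),(287,258),(66,245)],260,190,5.6,.028,'long')
corners([(410,143),(563,119),(589,272),(436,294)],260,190,5.6,.028,'square')
d=np.load('pics/top0.npy')
# point cloud of dock region
P=np.array([px2w('top',u,v,d=d[v,u]) for v in range(195,240) for u in range(115,190) if d[v,u]>0])
for lo,hi in((.14,.17),(.048,.075),(.033,.045)):
    q=P[(P[:,2]>lo)&(P[:,2]<hi)]
    if len(q): 
        print(lo,hi,len(q),q.mean(0).round(4)); 
        if len(q)>10: print(cv2.minAreaRect(q[:,:2].astype(np.float32)))
# scene cloud
d=np.load('pics/scene0.npy')
P=np.array([px2w('scene',u,v,d=d[v,u]) for v in range(180,245) for u in range(145,200) if d[v,u]>0])
print('top z', np.histogram(P[:,2],bins=np.arange(0,.19,.01)))
q=P[P[:,2]>.153];print(q.mean(0),len(q))
q=P[(P[:,2]>.1)];print(q[:,0].min(),q[:,0].max(),q[:,1].min(),q[:,1].max())
for n in[(297,181),(228,224)]:
  print(px2w('top',*n,.05))
E
```

```text
dock [0.51   0.2552] L 0.172 0.0859 y ang -9.31 x ang -8.01
long [ 0.5033 -0.1993] L 0.1264 0.0868 y ang -2.09 x ang -1.62
square [ 0.4884 -0.3816] L 0.088 0.0875 y ang 9.47 x ang 9.61Traceback (most recent call last):
  File "<stdin>", line 7, in <module>
  File "h.py", line 6, in px2w
    c=calibration(n);R=cv2.Rodrigues(np.array(c['rvec'],float))[0];t=np.array(c['tvec'],float).ravel()
ValueError: time passes only in moves, steps and waits
```

```bash
sed -i 's/^def px2w/import functools\ncal=functools.lru_cache(None)(calibration)\ndef px2w/; s/c=calibration(n)/c=cal(n)/' h.py
python3 - <<'E'
from m import *
d=np.load('pics/top0.npy')
P=np.array([px2w('top',u,v,d=d[v,u]) for v in range(195,240) for u in range(115,190) if d[v,u]>0])
for lo,hi in((.145,.175),(.052,.06),(.033,.045)):
    q=P[(P[:,2]>lo)&(P[:,2]<hi)]
    if len(q): 
        print(lo,hi,len(q),q.mean(0).round(4)); 
        if len(q)>10: print(cv2.minAreaRect(q[:,:2].astype(np.float32)))
d=np.load('pics/scene0.npy')
P=np.array([px2w('scene',u,v,d=d[v,u]) for v in range(180,245) for u in range(145,200) if d[v,u]>0])
print('top z', np.histogram(P[:,2],bins=np.arange(0,.19,.01))[0])
q=P[P[:,2]>.157];print(q.mean(0),len(q))
q=P[(P[:,2]>.1)&(P[:,0]<.6)];print(q.min(0),q.max(0))
for n in[(297,181),(228,224)]:
  print(px2w('top',*n,.05))
E
```

```text
0.145 0.175 130 [0.5088 0.2531 0.1661]
((0.5092313289642334, 0.2552669942378998), (0.03737837076187134, 0.027064917609095573), 79.14762878417969)
0.052 0.06 162 [0.5068 0.2498 0.0559]
((0.5093244910240173, 0.25640061497688293), (0.15612570941448212, 0.06284389644861221), 80.24513244628906)
0.033 0.045 198 [0.5068 0.2481 0.0404]
((0.5090879797935486, 0.25374552607536316), (0.15195630490779877, 0.06394869834184647), 80.10126495361328)
top z [654 230 333 784 477 174  49  51  45  67  34  33  32  37  32  37  53  10]
[0.26744943 0.0882206  0.24353083] 152
[ 0.03103656 -0.07622416  0.10018866] [0.52315096 0.28422923 0.33469556]
[ 0.62942829 -0.21430871  0.05      ]
[0.48914716 0.00221765 0.05      ]
```

```bash
python3 - <<'E'
from h import *
crop('scene0','c4',145,180,200,245,9)
crop('scene0','c5',265,235,375,295,7)
E
```

```text
(no output)
```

View pics/c4.png

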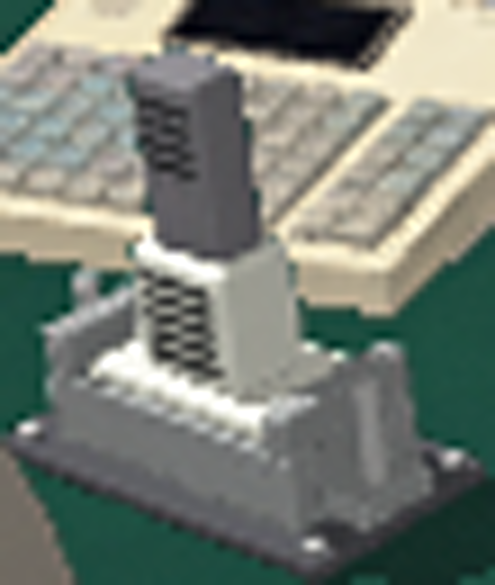

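View pics/c5.png

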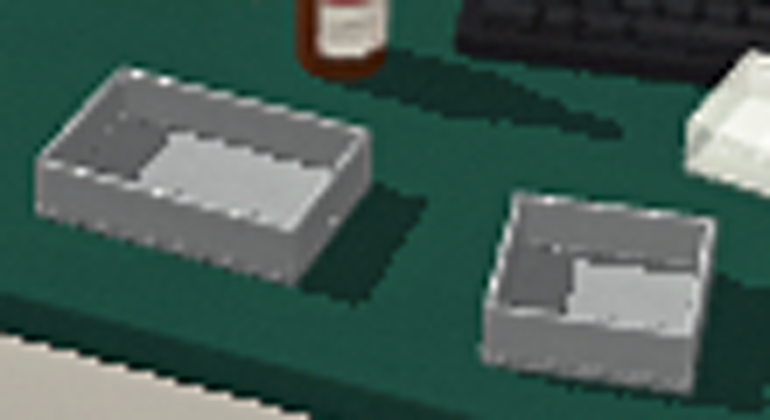

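Candidates for the bay: the grey long tray at top px (292,221) is 126 x 87 mm. The grey square tray at (349,227) is 88 x 87 mm. The blue look-alike is at (425,218). The grey oblong tray is the long_bay, and the enlarged crop c5 confirms it is grey and oblong. The dock is at (0.5095, 0.2555) with a yaw of about -9.5°.

Next I check the IK along the route and move above the dock.

```bash
cat >> h.py <<'E'
TH=np.radians(-9.6); D=np.array([.5093,.2555])
X=np.array([np.cos(TH),np.sin(TH)]);Y=np.array([-np.sin(TH),np.cos(TH)])
def quat(psi): return [0,-np.sin(psi/2),np.cos(psi/2),0]
def dk(x,y,z): return np.r_[D+x*X+y*Y,z]
def st(lab=''):
    s=env.get_state();p=s['tcp_pos'];r=p[:2]-D
    print(lab,'t%.2f'%s['time'],'dock',(r@X).round(4),(r@Y).round(4),p[2].round(4),'F',(s['force'][:2]@X).round(1),(s['force'][:2]@Y).round(1),s['force'][2].round(1),'op',s['opening'].round(4))
E
python3 - <<'E'
from h import *
for p,a in [((.5093,.2555,.30),-9.6),((.5093,.2555,.22),-9.6),((.5093,.2555,.29),-9.6),((.42,.24,.29),-9.6),((.38,.2,.29),-5),((.38,.05,.29),-2),((.38,-.1,.29),-2),((.38,-.2,.29),-2),((.5033,-.1993,.29),-2),((.5033,-.1993,.2),-2)]:
    q=kin.inverse_kinematics(p,quat(np.radians(a))); print(p,None if q is None else np.round(q,2))
env.reach(dk(0,0,.30),quat(TH)); st()
env.grip(.07); st('grip'); snap('scene','scene1')
E
```

```text
(0.5093, 0.2555, 0.3) [-0.73  0.31  0.2   1.83 -0.07  1.01  0.9 ]
(0.5093, 0.2555, 0.22) [-0.71  0.4   0.18  1.9  -0.09  0.85  0.91]
(0.5093, 0.2555, 0.29) [-0.73  0.32  0.19  1.84 -0.07  0.99  0.9 ]
(0.42, 0.24, 0.29) [-0.83  0.17  0.21  2.03 -0.04  0.94  0.8 ]
(0.38, 0.2, 0.29) [-0.85  0.08  0.23  2.14 -0.02  0.93  0.88]
(0.38, 0.05, 0.29) [-0.74 -0.03  0.45  2.24  0.01  0.93  1.23]
(0.38, -0.1, 0.29) [-0.76 -0.04  0.87  2.24  0.03  0.93  1.62]
(0.38, -0.2, 0.29) [-0.87  0.27  1.44  2.18 -0.34  0.96  2.3 ]
(0.5033, -0.1993, 0.29) [-0.51  0.41  1.    1.94 -0.41  1.01  2.21]
(0.5033, -0.1993, 0.2) [-0.32  0.48  0.75  2.01 -0.45  0.82  2.23]Traceback (most recent call last):
  File "<stdin>", line 4, in <module>
  File "h.py", line 21, in st
    print(lab,'t%.2f'%s['time'],'dock',(r@X).round(4),(r@Y).round(4),p[2].round(4),'F',(s['force'][:2]@X).round(1),(s['force'][:2]@Y).round(1),s['force'][2].round(1),'op',s['opening'].round(4))
                                                                                                                                                                           ^^^^^^^^^^^^^^^^^^
AttributeError: 'float' object has no attribute 'round'
```

```bash
sed -i "s/s\['opening'\].round(4)/round(s['opening'],4)/" h.py
python3 - <<'E'
from h import *
st(); env.grip(.07); st('grip'); 
env.movel(dk(0,0,.209),velocity=.1); st('down'); snap('scene','scene1')
crop('scene1','c6',130,140,230,250,6)
E
```

```text
t1.90 dock -0.0007 0.0013 0.3 F 0.0 0.2 -0.2 op 0.0855
grip t2.21 dock -0.0003 0.0005 0.2999 F -0.4 0.6 -0.2 op 0.0698
down t3.27 dock 0.0004 0.0002 0.2096 F -0.3 -0.1 -0.7 op 0.0701
```

View pics/c6.png

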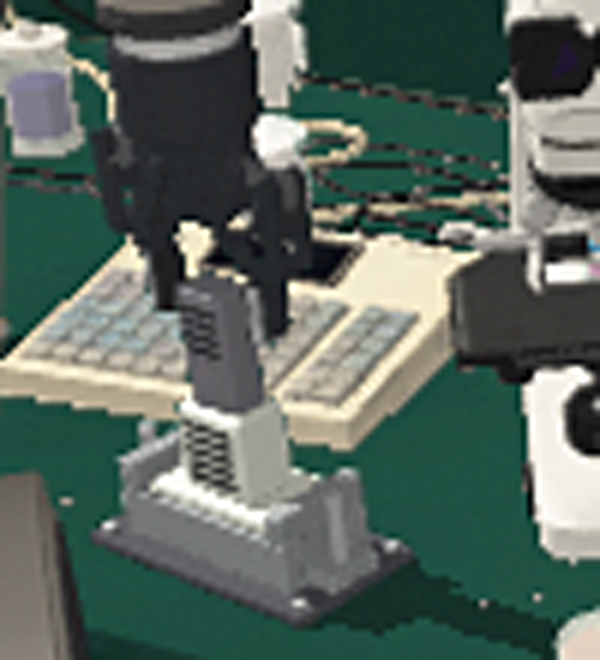

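The fingers straddle the grip, with tips at crop px (170,305) and (275,335) and the cradle down. I now push towards -y until contact.

```bash
python3 - <<'E'
from h import *
r=env.movel(dk(0,-.025,.209),velocity=.04,stop_force=3); st(r)
E
```

```text
True t3.78 dock -0.0 -0.0164 0.2093 F 0.8 3.3 1.4 op 0.07
```

```bash
python3 - <<'E'
from h import *
y0=-.0164
for dy in (.005,.010,.014,.018,.022):
    env.movel(dk(0,y0-dy,.209+.32*dy),velocity=.05); st(dy)
snap('scene','scene2'); crop('scene2','c7',130,140,230,250,6)
E
```

```text
0.005 t4.05 dock 0.0001 -0.0201 0.2111 F -0.1 4.4 1.2 op 0.07
0.01 t4.31 dock 0.0001 -0.0244 0.213 F -0.1 5.9 3.2 op 0.0703
0.014 t4.56 dock 0.0 -0.0282 0.2141 F -0.1 7.1 1.3 op 0.0698
0.018 t4.81 dock 0.0002 -0.0334 0.2154 F -1.5 5.1 4.5 op 0.07
0.022 t5.06 dock -0.0 -0.0396 0.2156 F 1.4 1.2 1.1 op 0.0702
```

View pics/c7.png

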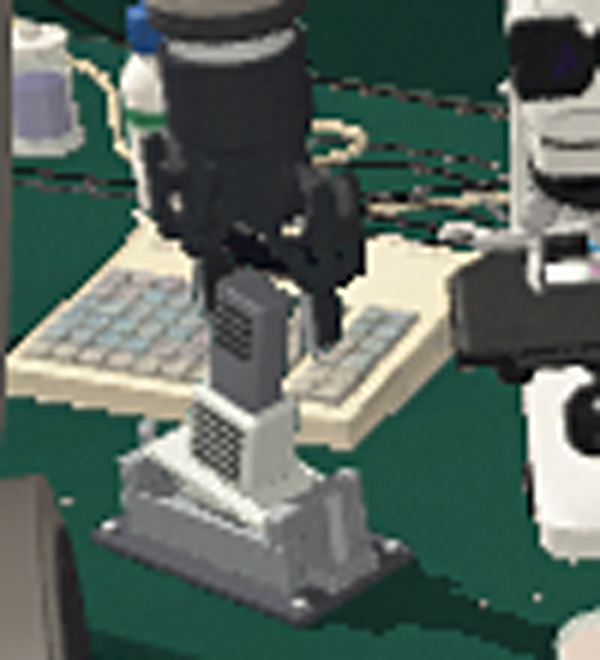

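The cartridge has tipped towards -y. Its +y flange end is clearly raised, the cradle is down, and the force dropped from 7 to 1 N, so the catch has snapped. I go 2 mm more, then back off and check.

```bash
python3 - <<'E'
from h import *
env.movel(dk(0,-.0425,.2165),velocity=.05); st()
r=env.movel(dk(0,-.025,.2165),velocity=.06); st(r)
snap('scene','scene3'); crop('scene3','c8',130,140,230,250,6)
E
```

```text
t5.36 dock -0.0001 -0.0434 0.2162 F 0.2 0.5 0.2 op 0.0698
False t5.80 dock -0.0002 -0.0246 0.2163 F 0.3 -0.6 0.6 op 0.0701
```

View pics/c8.png

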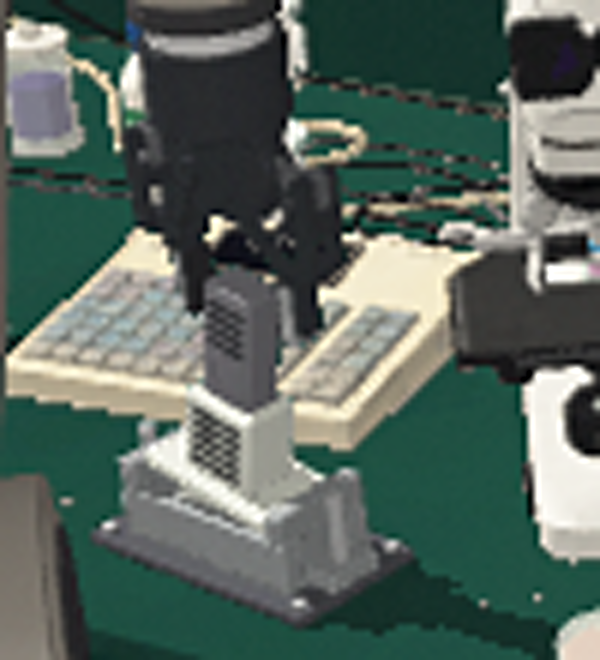

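The +y end stays up after release, so the first catch is freed. Now I push towards +y.

```bash
python3 - <<'E'
from h import *
r=env.movel(dk(0,.025,.209),velocity=.04,stop_force=3); st(r)
s=env.get_state()['tcp_pos']; y0=(s[:2]-D)@Y
for dy in (.005,.010,.015,.019):
    env.movel(dk(0,y0+dy,s[2]+.3*dy),velocity=.05); st(dy)
snap('scene','scene4'); crop('scene4','c9',130,140,230,250,6)
E
```

```text
False t7.27 dock 0.0 0.0247 0.209 F -0.4 -1.6 -0.5 op 0.0701
0.005 t7.52 dock 0.0001 0.03 0.2107 F -0.9 0.9 0.1 op 0.0701
0.01 t7.78 dock -0.0 0.0352 0.2122 F -0.0 0.1 0.4 op 0.0703
0.015 t8.03 dock -0.0 0.0403 0.2136 F -0.6 -0.7 0.4 op 0.07
0.019 t8.28 dock -0.0001 0.0441 0.2148 F 0.2 -0.4 0.5 op 0.0701
```

View pics/c9.png

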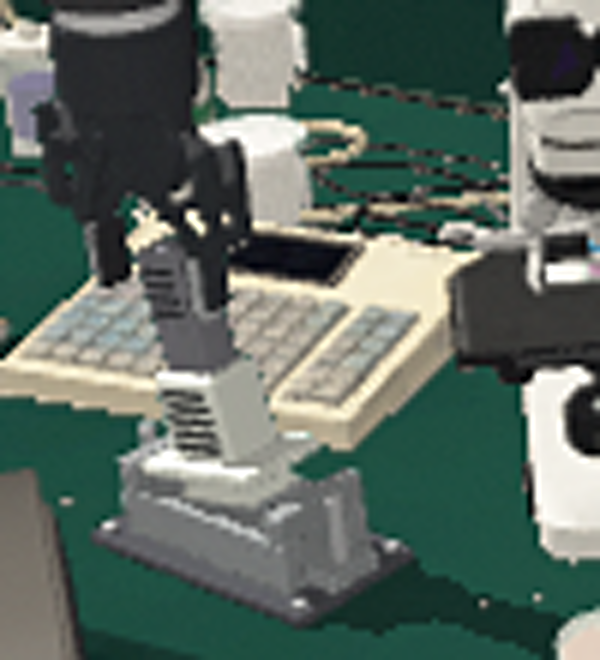

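The cartridge tipped past level with almost no force and now leans towards +y. I ease back gently and look at how it settles.

```bash
python3 - <<'E'
from h import *
env.movel(dk(0,.022,.2148),velocity=.03); st()
env.movel(dk(0,.002,.2148),velocity=.03); st()
snap('scene','scene5'); crop('scene5','c10',130,140,230,250,6)
d=snap('top','top5')[1]; crop('top5','c11',110,185,250,250,5.6)
E
```

```text
t9.21 dock 0.0 0.0221 0.2149 F 0.3 -0.5 -0.2 op 0.0702
 t10.03 dock -0.0 0.0022 0.2148 F 0.5 0.3 0.9 op 0.0699
```

View pics/c10.png

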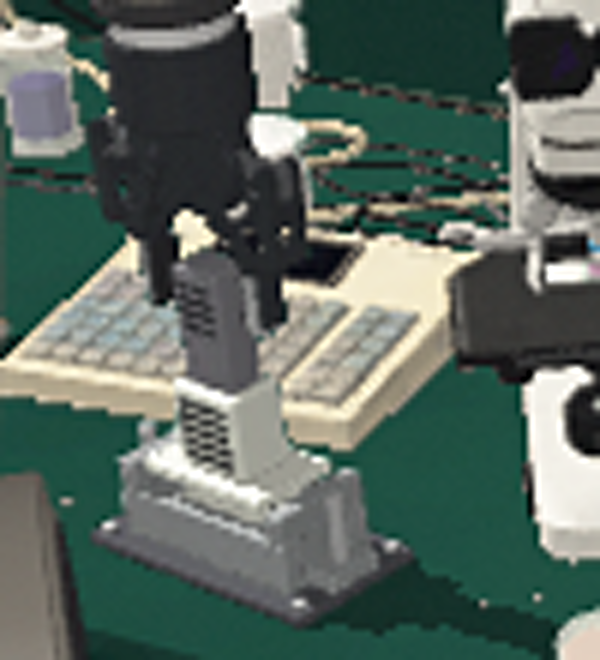

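The cartridge now stands level and higher, with its grip top at crop y 258 where it was 285. A numeric check of the height and tilt follows.

```bash
python3 - <<'E'
from h import *
crop('scene5','c12',145,175,200,245,9)
c=cal('scene')
def proj(p): return cv2.projectPoints(np.array([p],float),np.array(c['rvec']),np.array(c['tvec']),np.array([[c['fx'],0,c['cx']],[0,c['fy'],c['cy']],[0,0,1.]]),None)[0].ravel()
for zf,l in((.021,'start'),(.0345,'loose')):
  for sx,sy,h in((-13,-18,148),(-13,18,148),(-13,-18,76),(-28,-45,25),(-28,45,25),(-28,45,17),(-28,-45,17)):
    u=proj(dk(sx/1e3,sy/1e3,zf+h/1e3)); print(l,sx,sy,h,((u-[145,175]+.5)*9-.5).round(0), 'c4y', ((u-[145,180]+.5)*9-.5).round(0)[1])
E
```

```text
start -13 -18 148 [198. 137.] c4y 92.0
start -13 18 148 [127. 114.] c4y 69.0
start -13 -18 76 [224. 315.] c4y 270.0
start -28 -45 25 [264. 474.] c4y 429.0
start -28 45 25 [ 93. 408.] c4y 363.0
start -28 45 17 [ 96. 427.] c4y 382.0
start -28 -45 17 [267. 493.] c4y 448.0
loose -13 -18 148 [193. 103.] c4y 58.0
loose -13 18 148 [122.  80.] c4y 35.0
loose -13 -18 76 [219. 283.] c4y 238.0
loose -28 -45 25 [260. 442.] c4y 397.0
loose -28 45 25 [ 88. 377.] c4y 332.0
loose -28 45 17 [ 91. 395.] c4y 350.0
loose -28 -45 17 [262. 461.] c4y 416.0
```

View pics/c12.png

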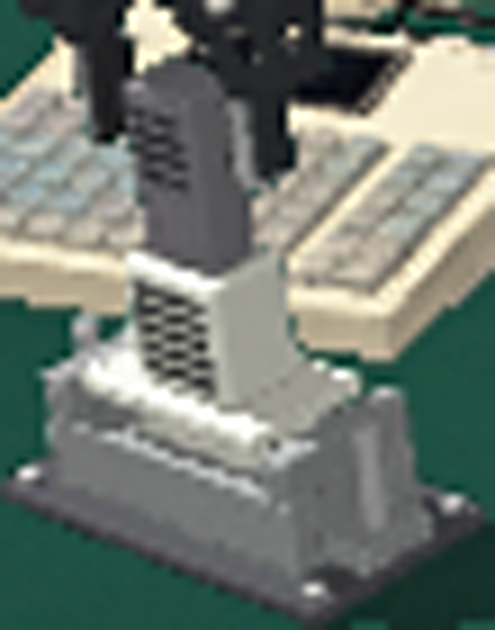

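It is level and raised at both ends: the flange edges sit at about (90,365) and (268,435), close to the "loose" prediction, and the cradle is down. I grasp and lift slowly, watching the force.

```bash
python3 - <<'E'
from h import *
env.movel(dk(0,.001,.201),velocity=.05); st()
env.grip(.03,40); st('grip')
for z in (.206,.213): env.movel(dk(0,.001,z),velocity=.03); st()
snap('scene','scene6'); crop('scene6','c13',130,140,230,250,6)
E
```

```text
t10.55 dock -0.0002 0.0008 0.2004 F -0.3 -0.4 -0.1 op 0.0696
grip t10.95 dock 0.0001 0.0011 0.2012 F 0.6 1.2 -0.6 op 0.0354
 t11.27 dock 0.0 0.0009 0.2061 F -0.3 0.2 -2.2 op 0.0355
 t11.65 dock 0.0001 0.0011 0.2133 F -0.3 -1.0 -2.3 op 0.0353
```

View pics/c13.png

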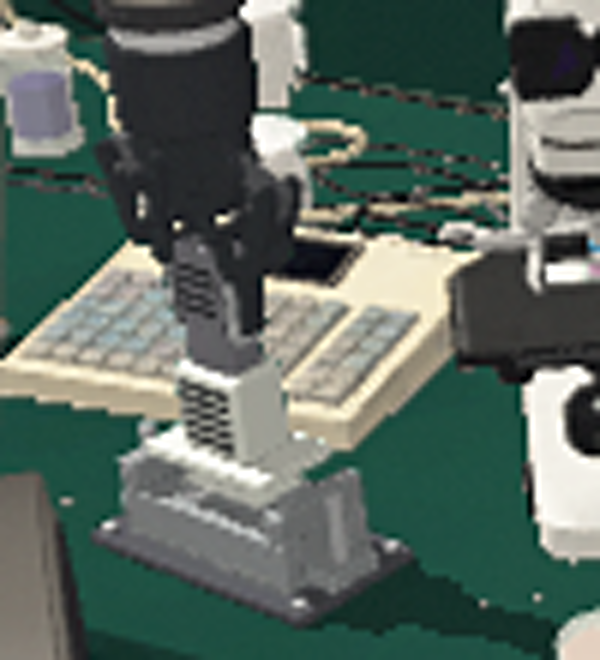

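The lift takes only the cartridge's weight (2 N) and the cradle stays down. Now I carry it round the front of the microscope.

```bash
python3 - <<'E'
from h import *
env.movel(dk(0,.001,.285),velocity=.12); st()
for p,a in (((.40,.235,.285),-9.6),((.38,.15,.285),-5),((.38,.02,.285),-2),((.38,-.10,.285),-2)):
    try: env.movel(p,velocity=.2,rot=quat(np.radians(a)))
    except env.PlanningError as e: print(p,'PE',e);break
    s=env.get_state(); print(s['tcp_pos'].round(3),s['qpos'].round(2),round(s['time'],2),s['force'].round(1))
for p in ((.40,-.19,.285),(.42,-.19,.285),(.44,-.19,.285),(.5033,-.1993,.285)):
    q=kin.inverse_kinematics(p,quat(np.radians(-2)));print(p,None if q is None else q.round(2))
snap('scene','scene7'); snap('top','top7')
E
```

```text
t12.45 dock -0.0004 0.0007 0.2843 F -1.0 -0.3 -2.2 op 0.0355
[0.401 0.235 0.285] [-0.81  0.15  0.17  2.07 -0.03  0.92  0.77] 13.16 [ 1.3  0.9 -2.5]
[0.381 0.15  0.285] [-0.73  0.05  0.21  2.18 -0.01  0.91  0.97] 13.74 [ 0.8 -0.  -1. ]
[0.38  0.021 0.285] [-0.57 -0.02  0.35  2.24  0.01  0.91  1.31] 14.54 [-0.2 -0.1 -2. ]
[ 0.38  -0.099  0.285] [-0.41  0.    0.52  2.23 -0.    0.91  1.64] 15.29 [ 0.1  0.1 -2.8]
(0.4, -0.19, 0.285) [-0.29  0.11  0.65  2.14 -0.09  0.92  1.94]
(0.42, -0.19, 0.285) [-0.29  0.15  0.65  2.1  -0.12  0.92  1.96]
(0.44, -0.19, 0.285) [-0.29  0.19  0.65  2.06 -0.15  0.93  1.98]
(0.5033, -0.1993, 0.285) [-0.29  0.33  0.69  1.93 -0.25  0.97  2.05]
```

View pics/scene7.png

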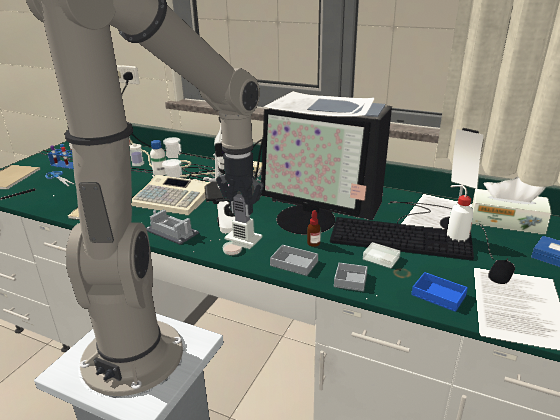

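The carry is fine: cartridge at scene px (240,235), dock empty with the cradle down at (170,228), bystanders unmoved. I continue to the long bay and stop just above it.

```bash
python3 - <<'E'
from h import *
q=quat(np.radians(-1.9))
env.movel((.41,-.19,.285),velocity=.2,rot=q)
env.movel((.5033,-.1993,.285),velocity=.2)
env.movel((.5033,-.1993,.205),velocity=.15); st()
snap('scene','scene8'); crop('scene8','c14',255,180,355,290,6)
snap('top','top8'); crop('top8','c15',260,180,330,250,8)
E
```

```text
t17.32 dock 0.07 -0.4497 0.2057 F 0.6 -0.5 -1.6 op 0.0356
```

View pics/c14.png

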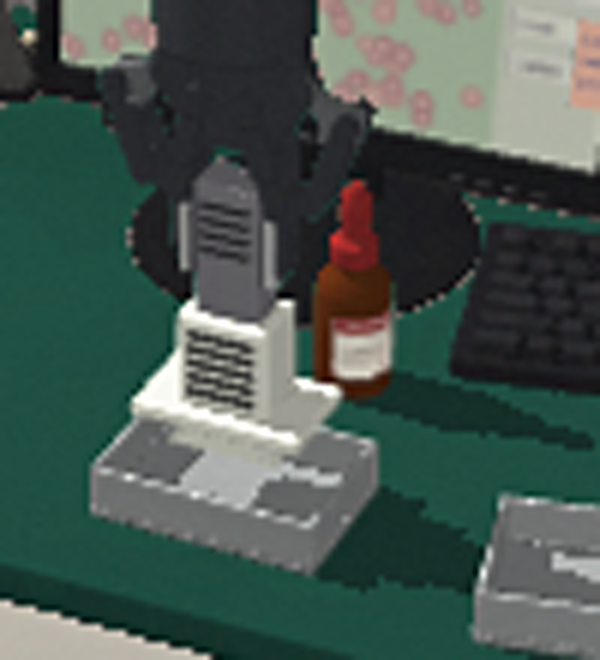

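View pics/c15.png

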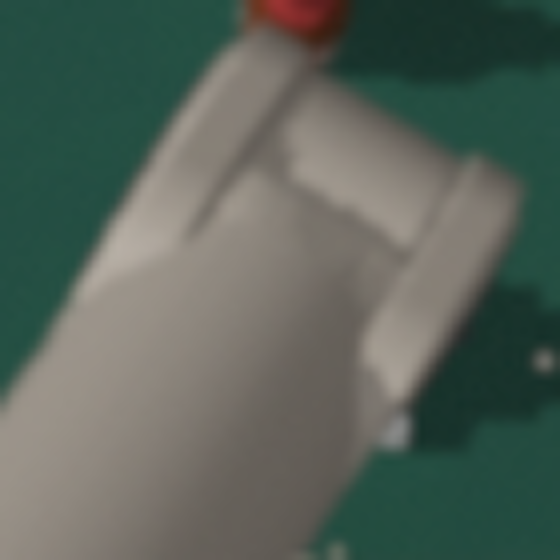

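The cartridge hangs upright over the grey oblong tray. Its flange runs from (135,400) to (300,445), parallel to the tray's front wall. I lower it.

```bash
python3 - <<'E'
from h import *
env.movel((.5033,-.1993,.18),velocity=.08); st()
r=env.movel((.5033,-.1993,.1655),velocity=.025,stop_force=4); st(r)
snap('scene','scene9'); crop('scene9','c16',255,180,355,290,6)
E
```

```text
t17.88 dock 0.0696 -0.4495 0.1795 F -0.0 0.1 -2.1 op 0.0354
True t18.32 dock 0.0702 -0.4494 0.1705 F 0.2 -0.5 2.4 op 0.0356
```

View pics/c16.png

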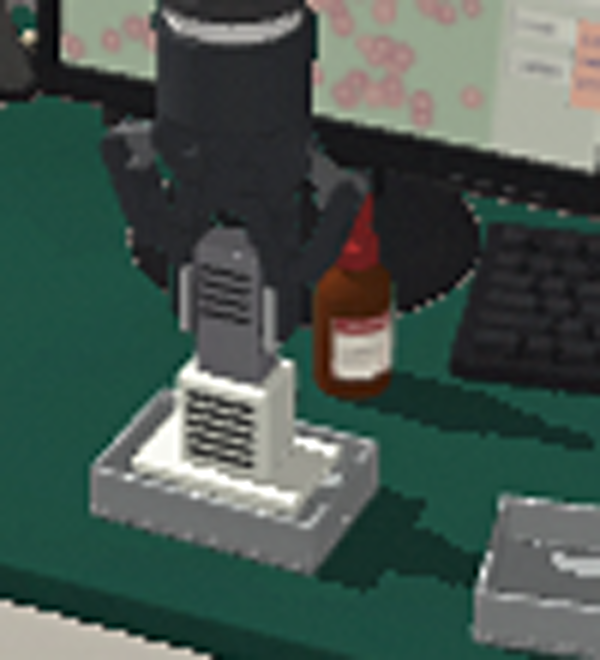

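Contact came at TCP z = 0.1705, as predicted, and the flange is inside the walls. I release and retreat.

```bash
python3 - <<'E'
from h import *
env.grip(.065); st('open')
env.movel((.5033,-.1993,.28),velocity=.08); st()
env.movel((.43,-.24,.33),velocity=.2); st()
env.dwell(.3); snap('scene','scene10'); crop('scene10','c17',255,180,355,290,6)
snap('top','top10')
E
```

```text
open t18.76 dock 0.0693 -0.4492 0.1698 F -0.1 -0.3 -0.4 op 0.0654
 t20.28 dock 0.0697 -0.4494 0.2795 F -0.3 -0.1 0.1 op 0.0653
 t20.93 dock 0.0049 -0.5009 0.3297 F 0.1 1.9 0.1 op 0.065
```

View pics/c17.png

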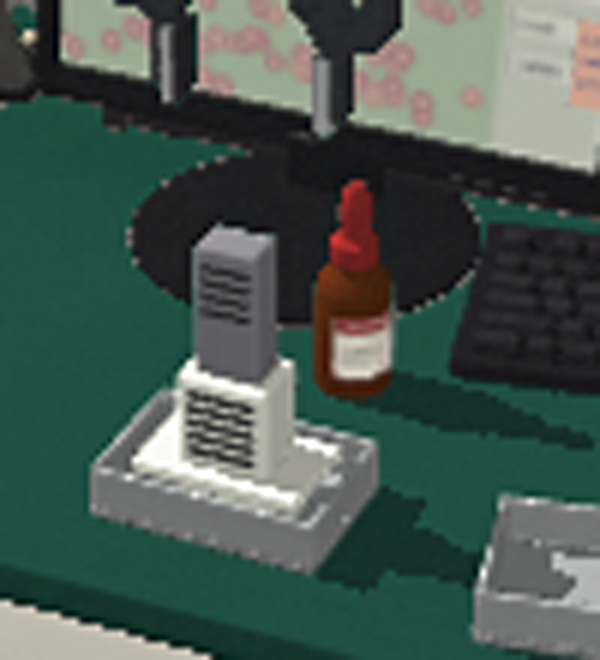

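View pics/scene10.png

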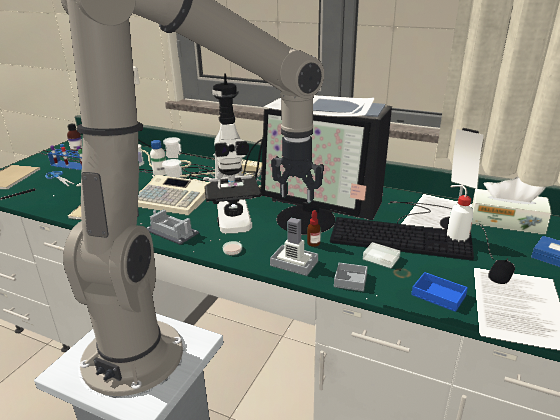

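The cartridge stands upright in the long grey bay at (294,255), free of the gripper. The cradle is down on its base at (170,228), and the bottle (314,228), slip box (381,255) and dish (232,248) are where they were. I hand in.

```bash
python3 -c "
from h import *
job.job_done()"
```

```text
the job is handed in; nothing more can be done
```

The cartridge is out of the dock and standing upright, released, in the grey long bay. I handed the job in at about 21 s on the robot's clock, against the 54 s limit.

- **Freeing:** I pushed the grip towards -y; the force peaked near 7 N and then dropped as the first catch snapped in. I then pushed towards +y, which needed almost no force and tipped the cartridge further past level than I had planned. After easing back it stood level, about 13.5 mm higher, on both catches.
- **Lift and placing:** The lift showed only the cartridge's weight (about 2 N), and the cradle stayed down. I carried it round the front of the microscope. It touched the bay floor at TCP z = 0.1705 m, as predicted.
- **Last checks:** The final scene picture shows the flange inside the walls and the cradle down on its base. The bottle, coverslip box, dish and blue tray look unmoved, and the gripper was clear of everything. No check failed. I checked the bystanders by eye in that picture and did not measure them. I took a final top picture but did not inspect it.

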